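Scrub out the maker's mixing cup

TASK

Scrub out the inside of the steel cup: first lift the copper pot off its mouth and set it down upright in the middle of the round cork mat. Then take the long red-handled brush from its stand and stroke it inside the cup, right down to the bottom and back up until the bristles come up to the rim, twice over, and finally lower it to the bottom, let go and leave it standing in the cup. Set things down rather than dropping them, leave the cup standing where it is, and do not disturb the blue dresser or the rocking chair.

Things in the scene. Friction and masses are not known exactly. Their poses are not given: they have to be found in the camera images.
- cup: Open steel cup standing loose on the desk, 0.6 kg: a straight round tube with a floor, 90 mm tall, 72 mm outer diameter, 64 mm bore (floor 5 mm thick). Origin at the centre of its underside, z up. At the start the copper pot sits in its mouth.
- pot: Copper pot, 0.15 kg, on the cup. Bottom up: solid flat foot 52 mm across, 10 mm high (loose in the cup's mouth); collar 80 mm across, 5 mm thick (rests on the rim); open bowl 52 mm outer diameter, 40 mm high: grip it across its outside from above. Origin: centre of the foot's underside, z up, at first 80 mm above the desk (collar's top 95, pot's rim 135).
- mat: Round cork mat fixed to the desk, 140 mm in diameter, 4 mm thick, to the left or the right of the cup. Origin at the centre of its underside.
- brush: Long brush, 70 g, 210 mm, upright in the stand, bristles down. Bottom up: stiff pale yellow and white bristle head, 45 mm diameter, 45 mm long; steel stem 8 mm thick to 120 mm; round red handle 16 mm thick from 130 to 200 mm, tapering to 210. Origin: centre of the head's flat underside (the tip), z to the handle; at first 8 mm above the desk. It can stand alone.
- stand: Dark wooden brush stand fixed to the desk, on the other side of the cup from the mat: a round open socket 45 mm tall, 62 mm outer diameter (its foot 84 mm), 52 mm bore, with its floor 8 mm above the desk. Origin at the centre of its underside. Lift the brush straight up out of it.
- dresser: Bystander: loose dollhouse dresser, painted blue, 51 x 98 x 89 mm tall. Origin under its centre.
- chair: Bystander: loose beechwood dollhouse rocking chair, about 100 x 46 x 105 mm tall. Origin under its seat.
Mind the look-alikes: they are no part of the job. Leave any purple look-alike of the pot alone.

How it is judged:
By the outcome, as a careful person would: the job done as asked, in the order asked, and still so for the second after the job is handed in, with the robot touching nothing.
It also fails if it takes over 67 s, if anything falls off the work surface, if the arm or the gripper's body presses on something with over 40 N, if the wrist force passes 120 N, or if a joint passes its speed limit or range.

ROBOT

A 6-joint arm with a two-finger parallel gripper is mounted at the origin on the work surface. World frame = base frame: x ahead of the robot, y to its left, z up, the work surface at z = 0. Lengths are in m, angles in rad, forces in N, time in s.
With the tool pointing down it reaches from about 0.3 to 1 m from the base axis. Payload 5.1 kg.
Tool frame: the origin (TCP) lies on the centre line of the jaws, within the pads' length; the fingertips stand 22 mm ahead of it and the grasp point (between the pads) lies 3 mm ahead of it; z points along the fingers, y is the direction in which the jaws open and shut (so a half turn about z gives the same grasp; the last joint's range is limited). The gripper opens to 95 mm and grips with 3 to 60 N. Pads are 20 mm wide; open, the fingers measure 119 mm over their backs; the gripper's body (75 mm by 180 mm) begins 59 mm behind the grasp point.
Start: joints at [-1.328, 0.124, 1.65, -0, 1.367, -0.083], TCP at [0.208, -0.616, 0.237] pointing down, gripper open.
Joint ranges: [-2.61, 2.61], [-1.02, 2.33], [0.03, 2.71], [-1.35, 4.49], [0.32, 2.68], [-2.91, 2.91]. Speed limits (rad/s): [2.57, 2.57, 3.14, 3.14, 3.14, 3.14].

INTERFACE

Orientations are given as a rotation vector (axis times angle).
In Python, from station import ctrl gives the robot as it stands. The module is installed in compiled form; this text tells all that it offers.
- The arm moves only by the tool jog_arm, never from a script. Its argument "deltas" is a list that holds one entry, the list of rows, each a list of 5 numbers: the closure, from 0 (fully open) to 1 (shut), then the shift along the tool's x, y, z in cm, then the turn about the tool's z in degrees. In form: [[[claw, x, y, z, twist], ...]]. A call has 1 to 20 rows; each row is the pose to reach, as a shift and turn from the pose commanded when the call began, along the tool's axes at that moment; what a row does not reach only later rows make up. A row lasts 1/10 s, in which the tool goes at most 50 mm and 8.59 degrees, less where a joint would pass 70% of its speed; a pose out of reach is approached as far as the arm can. A call with a gripper value outside its range is refused whole. The fingers move at their own pace and stop on an object; "force" is the grip in N (left out, the last holds). Time passes only in rows, so rows that repeat a pose let the fingers close. It gives the time, the measured TCP pose, the force and the opening at its end, in the units of the state.
- ctrl.observe(): the state, without advancing time (a new reading comes with each control period).
- ctrl.snapshot(name): name is "side" or "top" or "wrist"; returns the picture (400x640x3 uint8, red, green, blue); there is no depth.
- ctrl.calibration(name): a dict with "fx", "fy", "cx", "cy" (pixels), "world_from_camera" (4x4, takes a point from camera to world coordinates). Camera axes: x right, y down, z forward; pixel columns grow to the right and rows downward; lengths in m; the calibration is good to about 2 mm. A picture is of the moment at which its call begins: read the wrist's pose just before it. calibration takes no time and is no camera call; for the wrist camera it gives the pose at the moment of the call.
- ctrl.finish_job(): hands the job in, once; it reports no verdict.
The state is a dict: "clock": time; "qpos": joint angles; "joint_vel": joint speeds; "effort": joint torques, N m; "ee_pos": TCP position; "ee_rot": TCP orientation; "contact_force": force on the tool from outside, world axes, zero at the start; "torque": the same for the moment, N m; "finger_gap": finger opening in m.
Only numpy, scipy, OpenCV 4.12 (cv2) and the standard library are available. Lean on these libraries where they do the work, as an engineer would, in place of code of your own. Each camera call takes 0.05 s, during which the arm holds its last target. There are 200 camera calls.

## Working session

There is one attempt and no reset: what is moved stays moved. The work goes in short steps, Python scripts to look and compute and a tool call to move; the robot and the scene stay as the last step left them, time stands still between calls to the robot, and variables do not carry over. Pictures are saved under pics/ and viewed, about 8 in all and at most 12, crops included, and the job is handed in when it is done.

Besides the shell and the picture viewer there is one more tool, called after "Call:" as name(argument=value, ...) on one line, values as JSON. jog_arm: Moves the arm, as the interface text tells. Its arguments: {"type":"object","properties":{"deltas":{"type":"array","items":{"type":"array","items":{"type":"array","items":{"type":"number"}}}},"force":{"type":"number"}},"required":["deltas"]}

```bash
mkdir -p pics; python3 - <<'E'
from station import ctrl
import cv2,numpy as np
s=ctrl.observe();print(s)
for n in("top","side"):
    im=ctrl.snapshot(n);cv2.imwrite(f"pics/{n}0.png",im[:,:,::-1]);c=ctrl.calibration(n);print(n,c["fx"],c["cx"],c["cy"],np.round(c["world_from_camera"],3).tolist())
E
```

```text
{'clock': 0.0, 'qpos': array([-1.32757064e+00,  1.24507663e-01,  1.65164045e+00, -3.60598484e-05,
        1.36748738e+00, -8.25781752e-02]), 'joint_vel': array([-1.27008446e-03,  8.07691681e-04, -5.07232644e-04,  1.13847922e-03,
        3.63119465e-04,  7.14792163e-05]), 'effort': array([ 3.59319583e-04, -4.17598844e+01, -3.59934461e+01,  7.73594063e-02,
        4.91722499e-02, -1.74425809e-04]), 'ee_pos': array([ 0.20788183, -0.61524635,  0.23540517]), 'ee_rot': array([-3.09799209e+00, -5.09192567e-01,  3.12556202e-04]), 'contact_force': array([-0.11817213, -0.19035535,  1.10825159]), 'torque': array([ 0.00941387,  0.01701053, -0.01934649]), 'finger_gap': 0.09517274125445385}
top 384.60782091993343 320.0079746698733 202.55523095493712 [[-0.162, -0.961, 0.224, 0.375], [-0.987, 0.158, -0.038, 0.025], [0.001, -0.227, -0.974, 0.896], [0.0, 0.0, 0.0, 1.0]]
side 361.2288495674809 314.31008362891987 198.11257094448607 [[0.865, -0.366, 0.344, 0.294], [-0.502, -0.628, 0.594, -0.484], [-0.001, -0.687, -0.727, 0.694], [0.0, 0.0, 0.0, 1.0]]
```

View pics/top0.png

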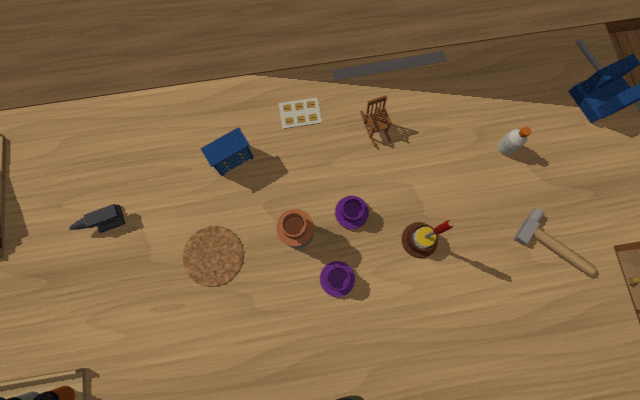

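View pics/side0.png

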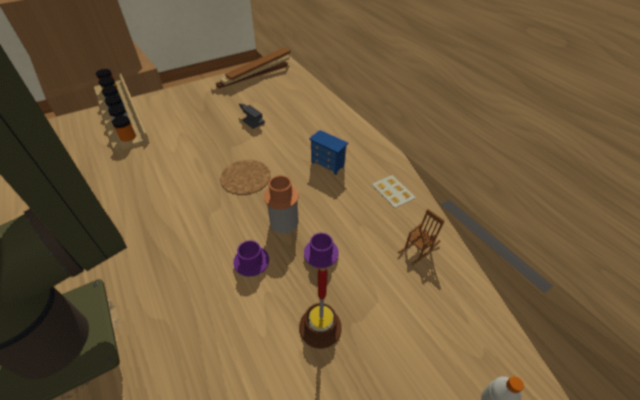

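The top view shows the copper pot on the cup at (295,228), mat (213,256), stand with brush (421,240), purple pots (351,212) and (338,279), dresser (228,150) and chair (378,122). In the side view the pot is at (281,195), the red handle at (322,283) and the stand at (320,325).

```bash
cat > h.py <<'E'
from station import ctrl
import cv2,numpy as np
def ray(c,u,v):
    T=np.array(c["world_from_camera"]);d=T[:3,:3]@np.array([(u-c["cx"])/c["fx"],(v-c["cy"])/c["fy"],1.]);return T[:3,3],d
def onz(c,u,v,z):
    o,d=ray(c,u,v);return o+d*(z-o[2])/d[2]
def proj(c,p):
    T=np.array(c["world_from_camera"]);q=T[:3,:3].T@(np.array(p)-T[:3,3]);return np.array([c["fx"]*q[0]/q[2]+c["cx"],c["fy"]*q[1]/q[2]+c["cy"]])
def blob(m,near=None):
    m=cv2.morphologyEx(m.astype(np.uint8),cv2.MORPH_OPEN,np.ones((2,2),np.uint8))
    cs,_=cv2.findContours(m,cv2.RETR_EXTERNAL,cv2.CHAIN_APPROX_NONE)
    cs=[x for x in cs if cv2.contourArea(x)>8]
    if near is not None: cs=[min(cs,key=lambda x:-cv2.pointPolygonTest(x,near,True))]
    return max(cs,key=cv2.contourArea)[:,0]
def circ(c,pts,z):
    P=np.array([onz(c,u,v,z)[:2] for u,v in pts])
    (x,y),r=cv2.minEnclosingCircle(P.astype(np.float32));return np.round([x,y,r*2],4)
E
python3 - <<'E'
from h import *
t=cv2.imread("pics/top0.png");s=cv2.imread("pics/side0.png")
ct,cs=ctrl.calibration("top"),ctrl.calibration("side")
for im,n,pts in((t,"top",[(283,228),(295,225),(213,256),(351,230),(410,230),(425,238),(443,228),(340,268)]),(s,"side",[(281,183),(281,200),(245,178),(322,285),(308,335),(320,318),(283,218)])):
    h=cv2.cvtColor(im,cv2.COLOR_BGR2HSV);print(n,[(p,h[p[1],p[0]].tolist()) for p in pts])
h=cv2.cvtColor(t,cv2.COLOR_BGR2HSV);H,S,V=[h[:,:,i].astype(int) for i in range(3)]
def show(n,m,near,z):
    b=blob(m,near);print(n,cv2.boundingRect(b),circ(ct,b,z));return b
for near in((345,222),(338,290)):show("purple",(H>125)&(H<160)&(S>90),near,.02)
cop=((H<12)|(H>174))&(S>110)&(V>110);show("pot",cop,(282,228),.095)
show("dresser",(H>100)&(H<125)&(S>100),(228,150),.089)
dark=(V<105)&(S>100);show("stand",dark,(408,240),.045)
show("yellow",(H>22)&(H<35)&(S>150)&(V>140),(420,240),.053)
red=((H<6)|(H>172))&(S>180)&(V>70);b=show("red",red,(443,228),.2)
h2=cv2.cvtColor(s,cv2.COLOR_BGR2HSV);r2=((h2[:,:,0]<6)|(h2[:,:,0]>172))&(h2[:,:,1]>180);b2=blob(r2,(322,285));print("red side",cv2.boundingRect(b2))
cv2.imwrite("pics/z.png",np.vstack([cv2.resize(t[190:310,170:470],(800,320)),cv2.resize(s[150:355,220:360],(410,600))[:280].copy() if 0 else cv2.resize(s[160:350,120:440],(800,280)) ]))
E
```

```text
top [((283, 228), [9, 159, 119]), ((295, 225), [9, 144, 94]), ((213, 256), [14, 137, 128]), ((351, 230), [16, 129, 87]), ((410, 230), [11, 179, 67]), ((425, 238), [23, 192, 159]), ((443, 228), [3, 208, 92]), ((340, 268), [143, 170, 57])]
side [((281, 183), [11, 164, 87]), ((281, 200), [11, 163, 86]), ((245, 178), [16, 138, 140]), ((322, 285), [0, 210, 80]), ((308, 335), [11, 160, 43]), ((320, 318), [23, 168, 114]), ((283, 218), [19, 28, 73])]
purple (336, 197, 34, 33) [ 0.5399 -0.0801  0.0788]
purple (321, 262, 35, 36) [ 0.3954 -0.0206  0.0783]
pot (278, 211, 35, 36) [0.5126 0.0542 0.0781]
dresser (203, 129, 51, 47) [0.7086 0.1753 0.1148]
stand (403, 223, 109, 60) [ 0.3999 -0.2853  0.2512]
yellow (418, 228, 17, 19) [ 0.4534 -0.2264  0.0423]
red (435, 222, 16, 13) [ 0.4524 -0.2144  0.0327]
red side (319, 272, 9, 28)
```

View pics/z.png

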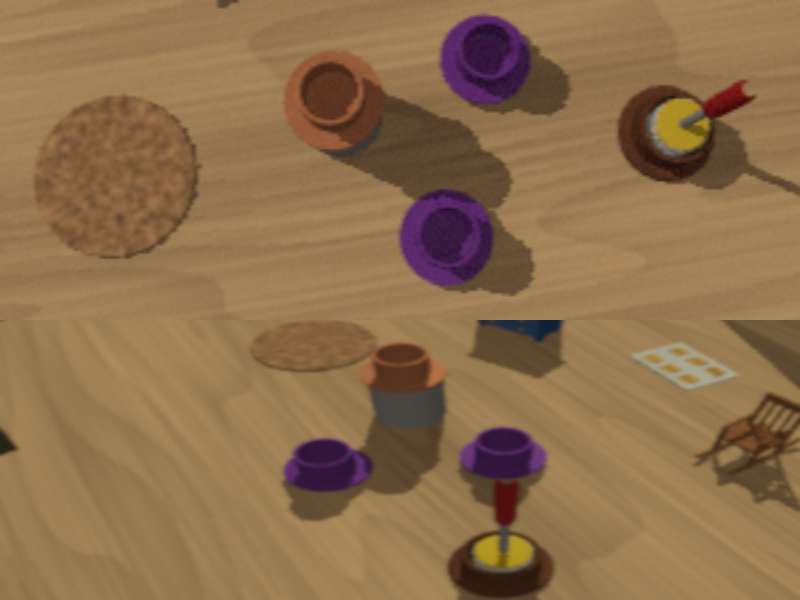

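The crop shows the pot seated upright on the cup's rim, the brush close to vertical in its stand, and both purple pots standing directly on the desk. Next I work out the positions and the tool axes.

```bash
cat >> h.py <<'E'
from scipy.spatial.transform import Rotation as R
def delta(target,s=None):
    s=s or ctrl.observe();return np.round(R.from_rotvec(s["ee_rot"]).as_matrix().T@(np.array(target)-s["ee_pos"])*100,2)
def tri(c1,p1,c2,p2):
    o1,d1=ray(c1,*p1);o2,d2=ray(c2,*p2);t=np.linalg.lstsq(np.c_[d1,-d2],o2-o1,rcond=None)[0]
    a,b=o1+d1*t[0],o2+d2*t[1];return np.round((a+b)/2,4),np.round(np.linalg.norm(a-b),4)
E
python3 - <<'E'
from h import *
s=ctrl.observe();print(np.round(R.from_rotvec(s["ee_rot"]).as_matrix(),3).tolist())
ct,cs=ctrl.calibration("top"),ctrl.calibration("side")
print("mat",onz(ct,213.5,256.2,.004), "stand top",onz(ct,170+665/2.667,190+133/2.667,.01))
t=cv2.imread("pics/top0.png");sd=cv2.imread("pics/side0.png")
def red(im,near):
    h=cv2.cvtColor(im,cv2.COLOR_BGR2HSV);m=((h[:,:,0]<6)|(h[:,:,0]>172))&(h[:,:,1]>170);b=blob(m,near);k=np.zeros(m.shape,np.uint8);cv2.drawContours(k,[b],-1,1,-1);y,x=np.nonzero(k);return x.mean(),y.mean()
a,b=red(t,(443,228)),red(sd,(322,285));print(a,b,"handle",tri(ct,a,cs,b))
# mat by side bbox centre ; pot bowl from side
print("mat side",onz(cs,120+313/2.5,160+(345-320)*190/280,.004))
h=cv2.cvtColor(sd,cv2.COLOR_BGR2HSV);m=(h[:,:,0]<13)&(h[:,:,1]>130)&(h[:,:,2]>60)
bb=blob(m,(281,200));print("pot side bbox",cv2.boundingRect(bb))
for p in ([.5126,.0542,.095],[.5126,.0542,.0135]):print(proj(cs,p))
p=[.5126,.0542,.122]
print("pot over",delta([.5126,.0542,.30]),"down",delta(p),"gap",s["finger_gap"])
E
```

```text
[[0.947, 0.32, -0.0], [0.32, -0.947, 0.002], [0.0, -0.002, -1.0]]
mat [0.49418235 0.25313951 0.004     ] stand top [ 0.45364436 -0.22222671  0.01      ]
(np.float64(442.5128205128205), np.float64(228.76068376068375)) (np.float64(322.8128078817734), np.float64(283.8423645320197)) handle (array([ 0.4559, -0.2276,  0.1675]), np.float64(0.0052))
mat side [0.49541792 0.24666097 0.004     ]
pot side bbox (266, 177, 32, 33)
[279.11320696 195.15998953]
[281.50324823 218.08213812]
pot over [ 50.3  -53.69  -6.34] down [ 50.3  -53.65  11.46] gap 0.09504141690450486
```

Call:
jog_arm(deltas=[[[0, 0, 0, -5, 0], [0, 0, 0, -6.4, 0], [0, 50.3, -53.7, -6.4, 0], [0, 50.3, -53.7, -6.4, 0], [0, 50.3, -53.7, -6.4, 0], [0, 50.3, -53.7, -6.4, 0], [0, 50.3, -53.7, -6.4, 0], [0, 50.3, -53.7, -6.4, 0], [0, 50.3, -53.7, -6.4, 0], [0, 50.3, -53.7, -6.4, 0], [0, 50.3, -53.7, -6.4, 0], [0, 50.3, -53.7, -6.4, 0], [0, 50.3, -53.7, -6.4, 0], [0, 50.3, -53.7, -6.4, 0], [0, 50.3, -53.7, -6.4, 0], [0, 50.3, -53.7, -6.4, 0], [0, 50.3, -53.7, -6.4, 0], [0, 50.3, -53.7, -6.4, 0], [0, 50.3, -53.7, -6.4, 0], [0, 50.3, -53.7, -6.4, 0]]], force=15)

```text
clock: 2.1
ee_pos: [0.5125, 0.0532, 0.3006]
ee_rot: [3.1, 0.508, -0.0]
contact_force: [-0.6, -0.5, -0.2]
finger_gap: 0.0953
```

```bash
python3 - <<'E'
from h import *
s=ctrl.observe();print(s["clock"],s["ee_pos"],s["ee_rot"])
c=ctrl.calibration("wrist");im=ctrl.snapshot("wrist");cv2.imwrite("pics/w1.png",im[:,:,::-1]);np.save("w1.npy",c)
print(np.round(c["world_from_camera"],3).tolist(),c["fx"],"pot at",proj(c,[.5126,.0542,.095]),proj(c,[.5126,.0542,.135]),"mat",proj(c,[.494,.253,.004]))
E
```

```text
2.1 [0.51245383 0.05321584 0.30060074] [ 3.09984254e+00  5.08168577e-01 -7.84808466e-05]
[[0.319, -0.915, -0.248, 0.582], [-0.948, -0.307, -0.084, 0.077], [0.0, 0.262, -0.965, 0.448], [0.0, 0.0, 0.0, 1.0]] 307.2836033735754 pot at [317.12619563 182.03026876] [317.05901197 189.76681013] mat [180.22569161 137.45390927]
```

View pics/w1.png

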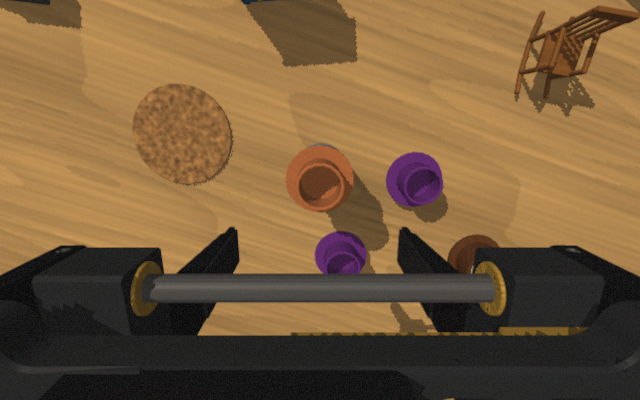

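The wrist view shows the pot's collar at about (320,179), the bowl's rim at (321,183) and the mat at (182,134). All are near the predicted positions.

```bash
python3 - <<'E'
from h import *
c=np.load("w1.npy",allow_pickle=True).item();im=cv2.imread("pics/w1.png");h=cv2.cvtColor(im,cv2.COLOR_BGR2HSV);H,S,V=cv2.split(h)
for p in((295,175),(320,200),(182,134),(120,134)):print(h[p[1],p[0]])
b=blob((H<13)&(S>130)&(V>70),(295,175));print(cv2.boundingRect(b),"pot",circ(c,b,.095))
print("bowl rim",onz(c,321.5,185.5,.135))
m=cv2.inRange(h,(0,0,0),(179,255,255));
b=blob((cv2.blur(H.astype(np.float32),(3,3))<15.5)&(S>115),(182,134));print(cv2.boundingRect(b),"mat",circ(c,b,.004)); print(onz(c,182.2,134.2,.004))
cp=im[130:230,270:370];cv2.imwrite("pics/c.png",cv2.resize(cp,(500,500)))
E
```

```text
[ 11 168 170]
[ 10 172 129]
[ 16 156 150]
[ 17 139 163]
(287, 147, 68, 66) pot [0.5156 0.0512 0.0793]
bowl rim [0.51840195 0.05126229 0.135     ]
(134, 85, 99, 100) mat [0.4971 0.2497 0.1389]
[0.4993404  0.25128987 0.004     ]
```

Call:
jog_arm(deltas=[[[0, 0.2, 0.2, 4, 0], [0, 0.2, 0.2, 8, 0], [0, 0.2, 0.2, 12, 0], [0, 0.2, 0.2, 15, 0], [0, 0.2, 0.2, 17, 0], [0, 0.2, 0.2, 17.8, 0], [0, 0.2, 0.2, 17.8, 0], [0, 0.2, 0.2, 17.8, 0]]])

```text
clock: 2.95
ee_pos: [0.5161, 0.0522, 0.1241]
ee_rot: [3.1, 0.508, 0.004]
contact_force: [0.0, 0.5, 0.1]
finger_gap: 0.0946
```

Call:
jog_arm(deltas=[[[0.3, 0, 0, 0, 0], [0.5, 0, 0, 0, 0], [0.7, 0, 0, 0, 0], [0.7, 0, 0, 0, 0], [0.7, 0, 0, 0, 0], [0.7, 0, 0, 0, 0], [0.7, 0, 0, 0, 0], [0.7, 0, 0, 0, 0], [0.7, 0, 0, 0, 0]]])

```text
clock: 3.85
ee_pos: [0.5152, 0.0526, 0.1227]
ee_rot: [3.1, 0.51, -0.0]
contact_force: [-0.5, -1.3, 0.8]
finger_gap: 0.0523
```

Call:
jog_arm(deltas=[[[0.7, 0, 0, -1, 0], [0.7, 0, 0, -2.5, 0], [0.7, 0, 0, -5, 0], [0.7, 0, 0, -7, 0], [0.7, 2.3, -9.6, -7, 0], [0.7, 2.3, -9.6, -7, 0], [0.7, 2.3, -9.6, -7, 0], [0.7, 2.3, -9.6, -7, 0], [0.7, 3.5, -14, -7, 0], [0.7, 4.2, -17.5, -7, 0], [0.7, 4.6, -19.2, -7, 0], [0.7, 4.6, -19.2, -7, 0], [0.7, 4.6, -19.2, -7, 0], [0.7, 4.6, -19.2, -7, 0]]])

```text
clock: 5.25
ee_pos: [0.4977, 0.2479, 0.1927]
ee_rot: [3.1, 0.507, -0.0]
contact_force: [0.5, -0.0, -3.5]
finger_gap: 0.0522
```

```bash
python3 - <<'E'
from h import *
s=ctrl.observe();print(s["ee_pos"],s["finger_gap"])
t=ctrl.snapshot("top")[:,:,::-1];sd=ctrl.snapshot("side")[:,:,::-1]
cv2.imwrite("pics/top1.png",t);cv2.imwrite("pics/side1.png",sd)
cv2.imwrite("pics/z1.png",np.vstack([cv2.resize(t[150:330,150:450],(800,300*1)),cv2.resize(sd[100:300,150:450],(800,300))]))
E
```

```text
[0.49767374 0.24787529 0.19271469] 0.0522041162126855
```

View pics/z1.png

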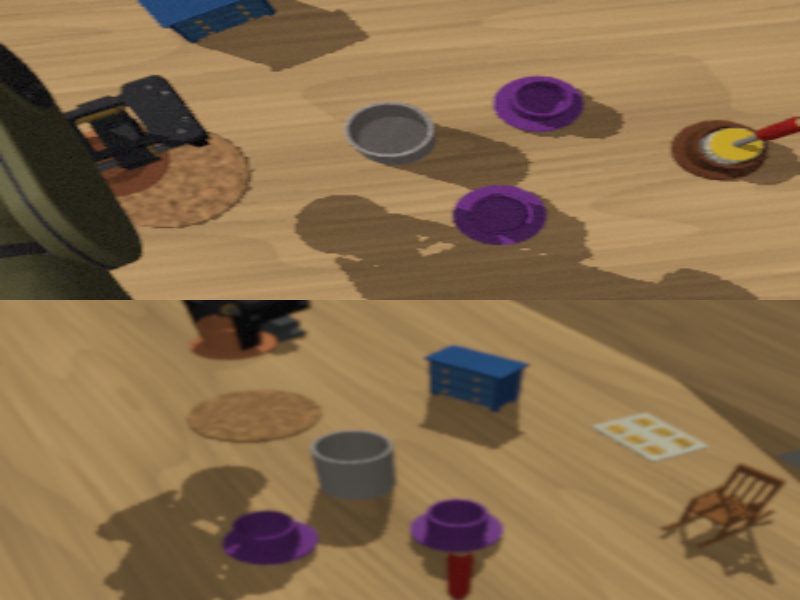

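The pot hangs upright above the mat (collar at about (233,345) in the side crop). The cup is open and still standing, at about (390,130) in the top crop. Now I lower the pot.

Call:
jog_arm(deltas=[[[0.7, -0.1, -0.2, 4, 0], [0.7, -0.1, -0.2, 8, 0], [0.7, -0.1, -0.2, 11, 0], [0.7, -0.1, -0.2, 13, 0], [0.7, -0.1, -0.2, 13.6, 0], [0.7, -0.1, -0.2, 14, 0], [0.7, -0.1, -0.2, 14.2, 0], [0.7, -0.1, -0.2, 14.3, 0], [0.7, -0.1, -0.2, 14.4, 0], [0.7, -0.1, -0.2, 14.4, 0], [0.7, -0.1, -0.2, 14.4, 0]]])

```text
clock: 6.45
ee_pos: [0.496, 0.251, 0.0491]
ee_rot: [-3.1, -0.51, -0.001]
contact_force: [-0.2, 0.9, -1.8]
finger_gap: 0.0522
```

Call:
jog_arm(deltas=[[[0.7, 0, 0, 0.1, 0], [0.7, 0, 0, 0.1, 0], [0.7, 0, 0, 0.1, 0]]])

```text
clock: 6.75
ee_pos: [0.4957, 0.2509, 0.0476]
ee_rot: [3.1, 0.51, -0.0]
contact_force: [0.1, 0.3, -2.0]
finger_gap: 0.052
```

Call:
jog_arm(deltas=[[[0.7, 0, 0, 0.1, 0], [0.7, 0, 0, 0.1, 0], [0.7, 0, 0, 0.1, 0]]])

```text
clock: 7.05
ee_pos: [0.4959, 0.2509, 0.0467]
ee_rot: [-3.1, -0.509, -0.0]
contact_force: [1.3, 0.8, -1.2]
finger_gap: 0.0521
```

Call:
jog_arm(deltas=[[[0.7, 0, 0, 0.1, 0], [0.7, 0, 0, 0.1, 0], [0.7, 0, 0, 0.1, 0]]])

```text
clock: 7.35
ee_pos: [0.4959, 0.251, 0.0467]
ee_rot: [3.1, 0.509, -0.0]
contact_force: [-2.5, -1.6, 5.5]
finger_gap: 0.0525
```

Call:
jog_arm(deltas=[[[0.7, 0, 0, 0.1, 0], [0.7, 0, 0, 0.1, 0], [0.7, 0, 0, 0.1, 0]]])

```text
clock: 7.65
ee_pos: [0.496, 0.251, 0.0466]
ee_rot: [3.1, 0.51, -0.001]
contact_force: [-6.3, -3.0, 10.5]
finger_gap: 0.0521
```

Call:
jog_arm(deltas=[[[0.7, 0, 0, -0.1, 0], [0.45, 0, 0, -0.1, 0], [0.4, 0, 0, -0.1, 0], [0.2, 0, 0, -0.1, 0], [0, 0, 0, -0.1, 0], [0, 0, 0, -0.1, 0], [0, 0, 0, -0.1, 0], [0, 0, 0, -0.1, 0], [0, 0, 0, -2, 0], [0, 0, 0, -5, 0], [0, 0, 0, -10, 0], [0, 0, 0, -15, 0], [0, 0, 0, -20, 0], [0, 0, 0, -25, 0], [0, 0, 0, -25, 0], [0, 0, 0, -25, 0]]])

```text
clock: 9.25
ee_pos: [0.4964, 0.2511, 0.2967]
ee_rot: [-3.099, -0.509, -0.006]
contact_force: [-0.4, 0.6, -0.7]
finger_gap: 0.0951
```

```bash
python3 - <<'E'
from h import *
s=ctrl.observe();print(s["clock"],s["ee_pos"],s["finger_gap"])
c=ctrl.calibration("wrist");im=ctrl.snapshot("wrist")[:,:,::-1].copy();cv2.imwrite("pics/w2.png",im);np.save("w2.npy",c)
t=ctrl.snapshot("top")[:,:,::-1].copy();cv2.imwrite("pics/top2.png",t)
print(proj(c,[.515,.052,.09]),proj(c,[.496,.25,.019]))
cv2.imwrite("pics/z2.png",np.vstack([im[:280],t[150:310]]))
E
```

```text
9.25 [0.49643657 0.25114178 0.2967061 ] 0.09512967975212815
[478.12879438 220.0884748 ] [318.63041515 173.28632576]
```

View pics/z2.png

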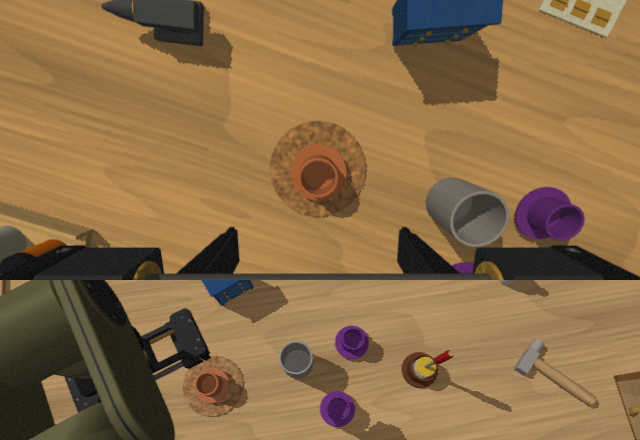

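The pot stands upright in the middle of the mat. In the wrist view its collar is at (319,172) and the mat at (319,169). The cup rim at (478,219) matches the predicted (478,220). Next, to above the brush.

Call:
jog_arm(deltas=[[[0, 0, 0, -3, 0], [0, -19.3, 43.9, -3, 0], [0, -19.3, 43.9, -3, 0], [0, -19.3, 43.9, -3, 0], [0, -19.3, 43.9, -3, 0], [0, -19.3, 43.9, -3, 0], [0, -19.3, 43.9, -3, 0], [0, -19.3, 43.9, -3, 0], [0, -19.3, 43.9, -3, 0], [0, -19.3, 43.9, -3, 0], [0, -19.3, 43.9, -3, 0], [0, -19.3, 43.9, -3, 0], [0, -19.3, 43.9, -3, 0], [0, -19.3, 43.9, -3, 0]]])

```text
clock: 10.75
ee_pos: [0.4533, -0.2257, 0.3233]
ee_rot: [-3.098, -0.511, 0.002]
contact_force: [0.1, 0.1, 0.4]
finger_gap: 0.0953
```

```bash
python3 - <<'E'
from h import *
s=ctrl.observe();print(s["clock"],s["ee_pos"],s["ee_rot"])
c=ctrl.calibration("wrist");im=ctrl.snapshot("wrist")[:,:,::-1].copy();cv2.imwrite("pics/w3.png",im);np.save("w3.npy",c)
for z in(.053,.138,.208,.218):print(z,proj(c,[.4545,-.2268,z]))
t=cv2.imread("pics/top2.png");ct=ctrl.calibration("top");h=cv2.cvtColor(t,cv2.COLOR_BGR2HSV)
m=(h[:,:,1]<75);m[:180]=0;m[250:]=0;m[:,:265]=0;m[:,330:]=0;b=blob(m,(296,228));print(cv2.boundingRect(b),circ(ct,b,.09))
m=(h[:,:,0]<13)&(h[:,:,1]>140);m[:,:190]=0;m[:,240:]=0;m[:220]=0;m[280:]=0;b=blob(m,(208,255));print("pot",cv2.boundingRect(b),circ(ct,b,.019))
E
```

```text
10.75 [ 0.45326268 -0.22569234  0.32329871] [-3.09789123e+00 -5.10818190e-01  2.44355858e-03]
0.053 [319.39088933 172.06485616]
0.138 [319.6153822  185.26570717]
0.208 [319.90156368 202.0940318 ]
0.218 [319.95443296 205.20290356]
(280, 212, 34, 38) [0.5083 0.0517 0.0811]
pot (195, 239, 36, 35) [0.4929 0.2519 0.0814]
```

View pics/w3.png

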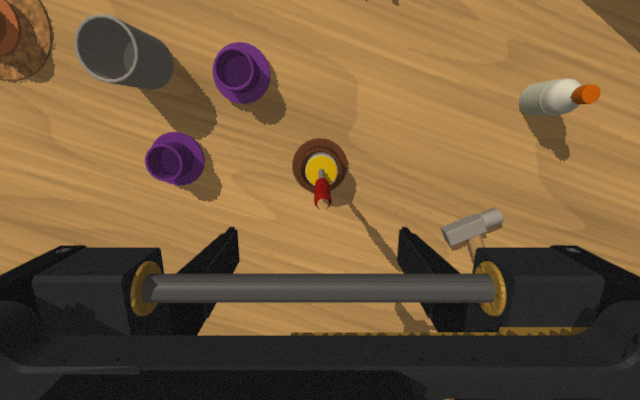

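The wrist view shows the brush in the stand: handle top (323,204), yellow head (321,170), about 2 mm off the prediction. Descending to grip the handle.

Call:
jog_arm(deltas=[[[0, 0.1, 0.3, 2, 0], [0, 0.1, 0.3, 6, 0], [0, 0.1, 0.3, 10, 0], [0, 0.1, 0.3, 13, 0], [0, 0.1, 0.3, 14.4, 0], [0, 0.1, 0.3, 14.7, 0], [0, 0.1, 0.3, 14.7, 0], [0.3, 0.1, 0.3, 14.7, 0], [0.5, 0.1, 0.3, 14.7, 0], [0.7, 0.1, 0.3, 14.7, 0], [1, 0.1, 0.3, 14.7, 0], [1, 0.1, 0.3, 14.7, 0], [1, 0.1, 0.3, 14.7, 0], [1, 0.1, 0.3, 14.7, 0], [1, 0.1, 0.3, 14.7, 0], [1, 0.1, 0.3, 14.7, 0], [1, 0.1, 0.3, 14.7, 0], [1, 0.1, 0.3, 14.7, 0]]], force=20)

```text
clock: 12.6
ee_pos: [0.4553, -0.2293, 0.1776]
ee_rot: [-3.1, -0.509, 0.0]
contact_force: [-0.1, 0.7, -0.4]
finger_gap: 0.0158
```

Call:
jog_arm(deltas=[[[1, 0, 0, -1, 0], [1, 0, 0, -3, 0], [1, 0, 0, -6, 0], [1, 0, 0, -10, 0], [1, 0, 0, -13, 0], [1, 0, 0, -14.5, 0], [1, 0, 0, -14.5, 0], [1, 0, 0, -14.5, 0], [1, 0, 0, -14.5, 0]]])

```text
clock: 13.5
ee_pos: [0.4546, -0.2288, 0.32]
ee_rot: [-3.097, -0.509, 0.005]
contact_force: [-0.8, -0.2, -1.8]
finger_gap: 0.0155
```

```bash
python3 - <<'E'
from h import *
s=ctrl.observe();print(s["clock"],s["ee_pos"],s["finger_gap"])
c=ctrl.calibration("wrist");im=ctrl.snapshot("wrist")[:,:,::-1].copy();cv2.imwrite("pics/w4.png",im);np.save("w4.npy",c)
sd=ctrl.snapshot("side")[:,:,::-1].copy();cv2.imwrite("pics/side4.png",sd)
cv2.imwrite("pics/z4.png",np.vstack([im[:280],sd[60:340]]))
E
```

```text
13.5 [ 0.45456767 -0.22882403  0.32004506] 0.015459801219482329
```

View pics/z4.png

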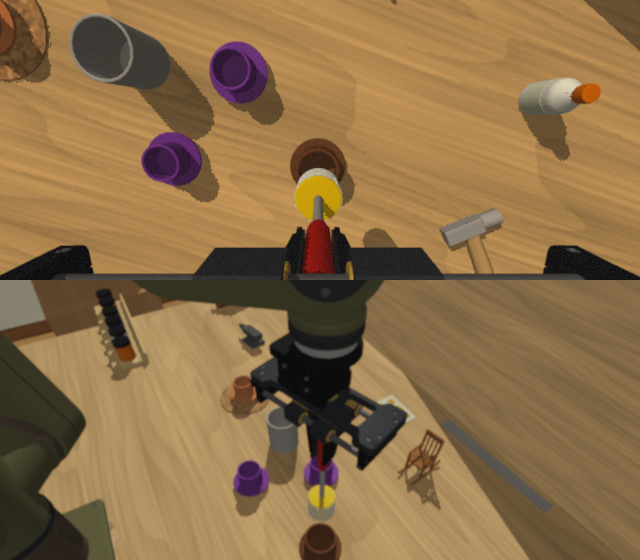

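The brush is held at 16 mm opening and is clear of the stand: yellow head at (319,194) in the wrist view, cup rim centre near (103,49).

```bash
python3 - <<'E'
from h import *
c=np.load("w4.npy",allow_pickle=True).item();im=cv2.imread("pics/w4.png");h=cv2.cvtColor(im,cv2.COLOR_BGR2HSV)
p=np.array([.4546,-.2288]);print("expected head",proj(c,[*p,.1954]))
b=blob((h[:,:,0]>21)&(h[:,:,0]<35)&(h[:,:,1]>170),(310,195));print(cv2.boundingRect(b),circ(c,b,.1954))
for n,q in(("w4",(103,49.5)),("w3",(107.5,51.5)),("w2",(479,218.5))):
    cc=np.load(n+".npy",allow_pickle=True).item();print(n,onz(cc,*q,.09)[:2])
# top image inner/rim: bright ring after blob, and side
ct,cs=ctrl.calibration("top"),ctrl.calibration("side")
print("top",onz(ct,297.0,228.5,.09)[:2]);
for k in((.515,.052,.09),(.515,.052,0)):print(proj(ct,k),proj(cs,k))
t=cv2.imread("pics/top2.png")[200:260,260:330];s=cv2.imread("pics/side1.png")[175:245,245:315]
cv2.imwrite("pics/z5.png",np.hstack([cv2.resize(im[0:100,50:190],(560,400)),cv2.resize(t,(233,400))]))
E
```

```text
expected head [318.38032778 199.98947034]
(296, 177, 46, 44) [ 0.4552 -0.2289  0.0429]
w4 [0.51616691 0.04793878]
w3 [0.51444717 0.04801884]
w2 [0.51717328 0.05190455]
top [0.51219668 0.0507162 ]
[296.20467271 227.30685379] [280.6272156  196.87724563]
[298.46689461 233.60359101] [283.12900704 221.8024984 ]
```

View pics/z5.png

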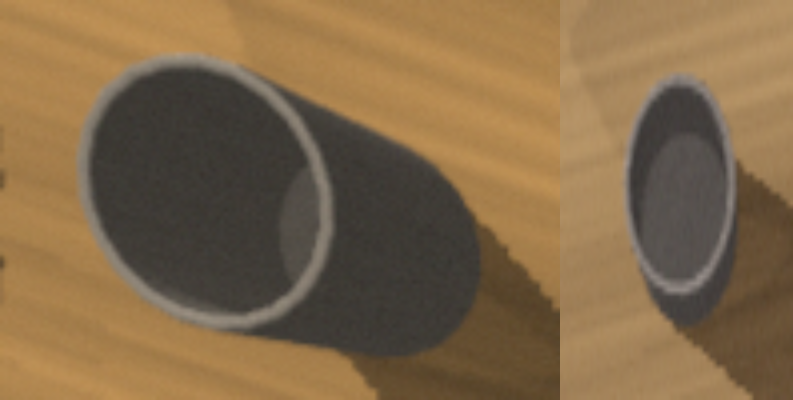

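Call:
jog_arm(deltas=[[[1, 2, -3.5, 0, 0], [1, 4.5, -7.5, 0, 0], [1, 14.7, -24.6, 0, 0], [1, 14.7, -24.6, 0, 0], [1, 14.7, -24.6, 0, 0], [1, 14.7, -24.6, 0, 0], [1, 14.7, -24.6, 0, 0], [1, 14.7, -24.6, 0, 0], [1, 14.7, -24.6, 0, 0], [1, 14.7, -24.6, 0, 0], [1, 14.7, -24.6, 0, 0], [1, 14.7, -24.6, 0, 0]]])

```text
clock: 14.8
ee_pos: [0.5158, 0.0498, 0.3227]
ee_rot: [3.1, 0.507, 0.0]
contact_force: [0.9, -0.5, -0.4]
finger_gap: 0.0157
```

```bash
python3 - <<'E'
from h import *
s=ctrl.observe();print(s["clock"],s["ee_pos"],s["finger_gap"])
c=ctrl.calibration("wrist");im=ctrl.snapshot("wrist")[:,:,::-1].copy();cv2.imwrite("pics/w6.png",im);np.save("w6.npy",c)
sd=ctrl.snapshot("side")[:,:,::-1].copy();cv2.imwrite("pics/side6.png",sd)
h=cv2.cvtColor(im,cv2.COLOR_BGR2HSV)
b=blob((h[:,:,0]>21)&(h[:,:,0]<35)&(h[:,:,1]>170),(318,190));print(cv2.boundingRect(b),circ(c,b,s["ee_pos"][2]-.1246))
for k in range(0,360,45):
    a=np.deg2rad(k);x,y=.515+.036*np.cos(a),.051+.036*np.sin(a);cv2.circle(im,tuple(int(round(v*8)) for v in proj(c,[x,y,.09])),8,(0,255,0),-1,shift=3)
cv2.imwrite("pics/z6.png",np.hstack([cv2.resize(im[120:240,260:380],(400,400)),cv2.resize(sd[150:270,220:340],(400,400))]))
print(proj(c,[.515,.051,.09]))
E
```

```text
14.8 [0.51583622 0.04980546 0.32272866] 0.015717423864673244
(296, 177, 46, 44) [0.5169 0.0494 0.0429]
[316.79926466 178.40422307]
```

View pics/z6.png

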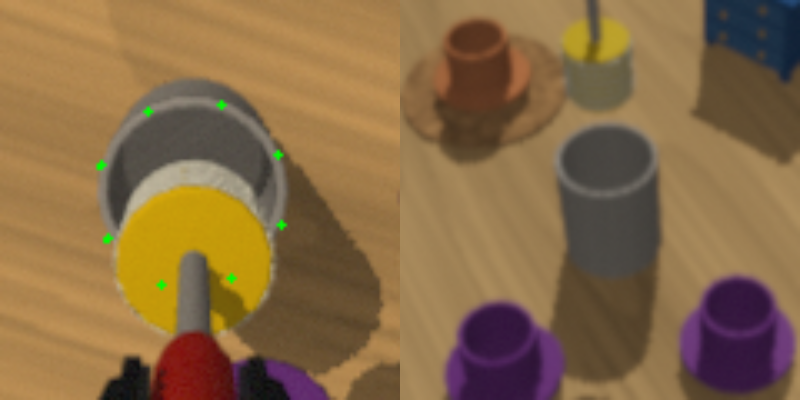

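In the crop, the cup rim's centre (193 px) and the held head line up to within about 1.5 mm. The side view agrees, with the head directly above the cup. Lowering.

Call:
jog_arm(deltas=[[[1, 0, -0.1, 3, 0], [1, 0, -0.1, 5, 0], [1, 0, -0.1, 7, 0], [1, 0, -0.1, 9, 0], [1, 0, -0.1, 11, 0], [1, 0, -0.1, 13, 0], [1, 0, -0.1, 14, 0], [1, 0, -0.1, 14.3, 0], [1, 0, -0.1, 14.4, 0], [1, 0, -0.1, 14.4, 0], [1, 0, -0.1, 14.4, 0]]])

```text
clock: 16.0
ee_pos: [0.5162, 0.0517, 0.1799]
ee_rot: [3.1, 0.51, 0.003]
contact_force: [-0.1, -0.7, -1.0]
finger_gap: 0.0159
```

Call:
jog_arm(deltas=[[[1, 0, 0, 0.2, 0], [1, 0, 0, 0.2, 0], [1, 0, 0, 0.2, 0]]])

```text
clock: 16.3
ee_pos: [0.5155, 0.0517, 0.1768]
ee_rot: [3.1, 0.509, 0.0]
contact_force: [0.5, 0.4, -0.8]
finger_gap: 0.0157
```

Call:
jog_arm(deltas=[[[1, 0, 0, 0.1, 0], [1, 0, 0, 0.1, 0], [1, 0, 0, 0.1, 0]]])

```text
clock: 16.6
ee_pos: [0.5155, 0.0517, 0.1756]
ee_rot: [-3.1, -0.509, 0.0]
contact_force: [-0.4, 0.1, 0.0]
finger_gap: 0.0153
```

Call:
jog_arm(deltas=[[[1, 0, 0, 0.1, 0], [1, 0, 0, 0.1, 0], [1, 0, 0, 0.1, 0]]])

```text
clock: 16.9
ee_pos: [0.5155, 0.0517, 0.1746]
ee_rot: [-3.1, -0.509, 0.0]
contact_force: [-0.3, -0.5, 0.2]
finger_gap: 0.0157
```

Call:
jog_arm(deltas=[[[1, 0, 0, 0.1, 0], [1, 0, 0, 0.1, 0], [1, 0, 0, 0.1, 0]]])

```text
clock: 17.2
ee_pos: [0.5158, 0.0518, 0.1746]
ee_rot: [3.1, 0.51, 0.001]
contact_force: [-2.0, 0.3, 4.5]
finger_gap: 0.0157
```

Call:
jog_arm(deltas=[[[1, 0, 0, -1, 0], [1, 0, 0, -3, 0], [1, 0, 0, -5, 0], [1, 0, 0, -6.5, 0], [1, 0, 0, -7, 0], [1, 0, 0, -7, 0], [1, 0, 0, -7, 0], [1, 0, 0, -6, 0], [1, 0, 0, -4, 0], [1, 0, 0, -2, 0], [1, 0, 0, -0.8, 0], [1, 0, 0, -0.3, 0], [1, 0, 0, -0.1, 0], [1, 0, 0, 0, 0], [1, 0, 0, 0, 0], [1, 0, 0, 0, 0]]])

```text
clock: 18.8
ee_pos: [0.516, 0.0518, 0.1746]
ee_rot: [3.1, 0.509, 0.002]
contact_force: [-1.5, 0.8, 3.8]
finger_gap: 0.0159
```

Call:
jog_arm(deltas=[[[1, 0, 0, -1, 0], [1, 0, 0, -3, 0], [1, 0, 0, -5, 0], [1, 0, 0, -6.5, 0], [1, 0, 0, -7, 0], [1, 0, 0, -7, 0], [1, 0, 0, -7, 0]]])

```text
clock: 19.5
ee_pos: [0.5151, 0.0517, 0.2427]
ee_rot: [-3.1, -0.509, 0.002]
contact_force: [-1.1, 0.6, -0.6]
finger_gap: 0.0156
```

```bash
python3 - <<'E'
from h import *
s=ctrl.observe();print(s["clock"],s["ee_pos"])
c=ctrl.calibration("wrist");im=ctrl.snapshot("wrist")[:,:,::-1].copy()
sd=ctrl.snapshot("side")[:,:,::-1].copy()
cv2.imwrite("pics/z7.png",np.hstack([cv2.resize(im[120:300,230:410],(400,400)),cv2.resize(sd[150:270,220:340],(400,400))]))
E
```

```text
19.5 [0.51509427 0.05171033 0.24269617]
```

View pics/z7.png

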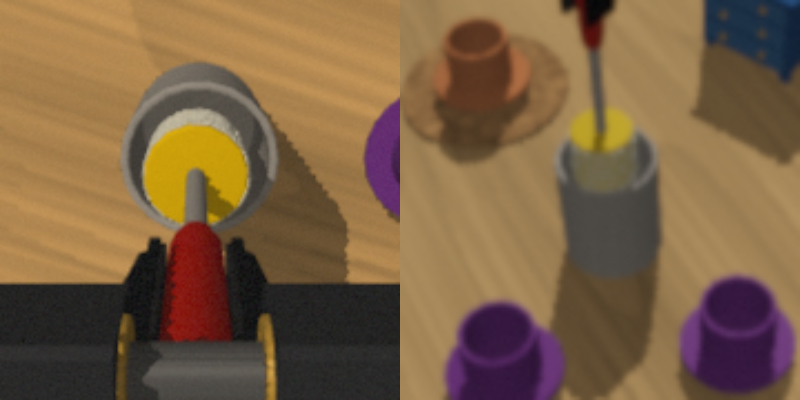

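At the top of the second stroke the bristles stand at and above the rim, with the tip still inside. The cup is upright in the same place. Now the final lowering, then release.

Call:
jog_arm(deltas=[[[1, 0, 0, 1, 0], [1, 0, 0, 3, 0], [1, 0, 0, 5, 0], [1, 0, 0, 6.2, 0], [1, 0, 0, 6.7, 0], [1, 0, 0, 6.9, 0], [1, 0, 0, 7, 0], [1, 0, 0, 7, 0], [1, 0, 0, 7, 0], [1, 0, 0, 6.9, 0], [1, 0, 0, 6.9, 0]]])

```text
clock: 20.7
ee_pos: [0.5155, 0.0517, 0.1746]
ee_rot: [3.1, 0.509, 0.0]
contact_force: [-0.2, -0.9, 1.5]
finger_gap: 0.0162
```

Call:
jog_arm(deltas=[[[0.8, 0, 0, 0, 0], [0.7, 0, 0, 0, 0], [0.5, 0, 0, 0, 0], [0.3, 0, 0, 0, 0], [0, 0, 0, 0, 0], [0, 0, 0, 0, 0], [0, 0, 0, 0, 0], [0, 0, 0, 0, 0], [0, 0, 0, -1, 0], [0, 0, 0, -3, 0], [0, 0, 0, -6, 0], [0, 0, 0, -10, 0], [0, 0, 0, -14, 0], [0, 0, 0, -17, 0], [0, 0, 0, -17, 0], [0, 0, 0, -17, 0]]])

```text
clock: 22.3
ee_pos: [0.5158, 0.0517, 0.3461]
ee_rot: [3.1, 0.509, 0.004]
contact_force: [0.3, 0.8, -0.3]
finger_gap: 0.0947
```

```bash
python3 - <<'E'
from h import *
s=ctrl.observe();print(s["clock"],s["ee_pos"],s["finger_gap"],s["contact_force"])
im=ctrl.snapshot("wrist")[:,:,::-1].copy();sd=ctrl.snapshot("side")[:,:,::-1].copy()
cv2.imwrite("pics/z8.png",np.vstack([im[:250],sd[50:350]]))
E
```

```text
22.3 [0.51580499 0.05174006 0.34609771] 0.0946668924707605 [ 0.25306034  0.81604675 -0.29948184]
```

View pics/z8.png

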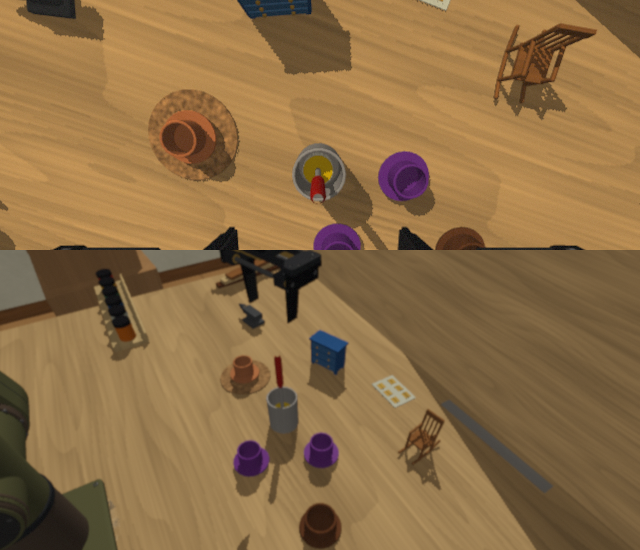

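The brush stands upright in the cup (handle at (279,372)), the pot is on the mat at (243,372), and the stand is empty. The dresser, chair and purple pots haven't moved, and the gripper is clear.

```bash
python3 -c "
from station import ctrl
print(ctrl.finish_job())"
```

```text
the job is handed in; nothing more can be done
None
```

The job is done and handed in at about 22 s of the 67 s allowed. I moved the copper pot from the cup to the cork mat. The brush then made two full strokes inside the cup, touching the bottom each time and rising until the bristles were at and above the rim. I lowered it to the bottom, let go, and left it standing in the cup.

**Last checks:** the final pictures show the pot upright on the mat and the brush upright in the cup. The cup, dresser, chair and purple pots look unmoved, and the gripper is open and clear. Forces read at the end of each move stayed under about 13 N.

**Disagreements:** no check failed. The camera views differed by 3–7 mm on the positions of the pot, cup and mat, so the pot is centred on the mat only to within a few millimetres.

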